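# Clamp a casing block with the eccentric

## Task

Slide the round resin block over the bench mat into the open bay of the cam clamp until it rests right against the back stop. Then turn the clamp's crank until the cam's high point bears on the spring plunger, so that the pad holds the block firmly against the fence and the crank stays where it is when you let go. Leave the jar, the screwdriver and the dish where they are and keep the block flat on the bench.

Things in the scene. Friction and masses are not known exactly. Their poses are not given: they have to be found in the camera images.
- clamp: Aluminium cam clamp fixed on the bench. Origin: bench level, mid-bay, where the block's centre belongs. x: level, the way the block slides in; y: level, left of x, the squeeze direction; z up. In this frame (mm): back stop face x=45 (y -45 to 61), fence face y=45 (x -25 to 60), both 32 high. No bay floor. Slab 13 high at x -45 to 60, y -212 to -57; plunger guide on it 45 high at y -89 to -71.
- mouth (a point): Middle of the bay's open mouth at bench level, 60 mm before the clamp's origin (clamp frame x=-60, y=0 mm). Splayed lead-in walls, 32 mm high, stand on both sides of it and guide the block in: 50 mm long, centred on (-46, 60), and 40 mm long, centred on (-52, -66).
- crank_axis (a point): Vertical axis of crank and cam, at bench level (clamp frame 0, -135 mm). The cam is a steel disc, diameter 60, set 14 off the axis, 17 to 38 mm above the bench, fixed to the crank at an angle that differs each time: the handle's place at the high point must be felt. At the start the high point faces away from the plunger, within 75 degrees. It meets the plunger 85 degrees before its high point.
- crank_grip (a point): Middle of the crank's upright round black handle, diameter 18, 54 to 106 mm above the bench, 60 mm from crank_axis; all else of the clamp is lower. Turns all round, either way. Push: 4 N (friction) when free, 8-10 N on the rising flank, 4 N at the high point; standing still, about 0, 5, 0 N. Let go on the flank it springs back; over 18 degrees past the top it runs on; nearer it stays.
- pad: Black pad 36 wide (x), 8 thick (y), 28 mm high at the plunger's end; origin at its middle, axes as the clamp's. With the plunger back its face is 5 mm clear of the seated block. The cam drives the plunger 13 mm; the pad stops at the block and a spring behind it (2.5 N/mm) then compresses, to about 19 N at the high point, so the pad's position does not show when that is reached.
- block: Loose round amber-brown resin block, diameter 90 mm, 40 mm high, about 0.3 kg, lying flat on the mat in front of the clamp's mouth; too wide to grasp. Origin at the centre of its underside; z up.
- jar: Loose glass jar with a black lid, diameter 52 mm, 75 mm high; origin under its centre. Not to be moved.
- driver: Loose screwdriver with a red handle, 140 mm long, lying flat; origin about its middle, x along it. Not to be moved.
- dish: Loose clear plastic cup, rim diameter 68 mm, 40 mm high; origin under its centre. Not to be moved.
Not all that is in view belongs to the job. Of the things like the block, leave any that is pink or yellow; of the rest the larger one is meant.

How it is judged:
On the way, in this order (a step that is already met when the one before it is completed fails the run):
1. the block sits in the bay against the back stop, not yet clamped (x of block in the frame of clamp above -0.006 m and y of block in the frame of clamp between -0.012 and 0.004 m and contact force between pad and block below 4 N), for 0.2 s.
2. the cam presses the pad firmly on the block (contact force between pad and block above 14 N), for 0.2 s.
At the end, for the whole second after the job is handed in: The block stands flat in the bay, within 8 mm of the back stop and within 3 mm of the fence, and the pad presses on it with more than 14 N (about 19 N at the cam's high point) with the crank left to itself (contact force between pad and block above 14 N and x of block in the frame of clamp above -0.008 m and y of block in the frame of clamp above -0.003 m and height (world z) of block below 0.004 m and angle between block's own z axis and vertical below 0.05 rad and linear speed of block below 0.01 m/s); the robot touches nothing.
It fails at once if the jar, the screwdriver or the dish is moved by more than 30 mm (distance of any of jar, driver, dish from where it was at the start of the episode above 0.03 m).
It fails at once if the block is lifted or tipped (angle between block's own z axis and vertical above 0.3 rad or height (world z) of block above 0.03 m).
It also fails if it takes over 69 s, if anything falls off the work surface, if the arm or the gripper's body presses on something with over 40 N, if the wrist force passes 120 N, or if a joint passes its speed limit or range.

## Robot

A 6-joint arm with a two-finger parallel gripper is mounted at the origin on the work surface. World frame = base frame: x ahead of the robot, y to its left, z up, the work surface at z = 0. Lengths are in m, angles in rad, forces in N, time in s.
With the tool pointing down it reaches from about 0.4 to 0.925 m from the base axis. Payload 12.5 kg.
Tool frame: the origin (TCP) lies on the centre line of the jaws, within the pads' length; the fingertips stand 22 mm ahead of it and the grasp point (between the pads) lies 3 mm ahead of it (robot.nose_length is the z of the fingertips in the tool frame, in m); z points along the fingers, x is the direction in which the jaws open and shut, and the axes are right-handed (so a half turn about z gives the same grasp; the last joint's range is limited). The gripper opens to 95 mm and grips with 3 to 60 N. Pads are 20 mm wide; open, the fingers measure 119 mm over their backs; the gripper's body (75 mm by 180 mm) begins 59 mm behind the grasp point.
Start: joints at [-1.23, 0.491, 1.559, -0, 1.092, -0.106], TCP at [0.27, -0.564, 0.202] pointing down, gripper open.
Joint ranges: [-3.1, 3.1], [-0.84, 2.19], [0.05, 2.79], [-1.13, 4.28], [0.06, 2.93], [-2.69, 2.69]. Speed limits (rad/s): [2.22, 2.22, 2.79, 3.14, 3.14, 3.14].

## Interface

Orientations are given as a rotation vector (axis times angle).
In Python, from workcell import robot gives the robot as it stands. The module is installed in compiled form; this text tells all that it offers.
- The arm moves only by the tool play_rows, never from a script. Its arguments are lists of equal length, an entry for each row: "jaw": the gripper's target within -1 to 1 (fully open at 1, half-way at 0, shut at -1); "travel": the shift along the tool's x, y, z in mm, a list of three; "roll": the turn about the tool's z in degrees. In form: {"jaw": [jaw, ...], "travel": [[x, y, z], ...], "roll": [roll, ...]}. A call has 1 to 5 rows; each row shifts and turns the commanded pose from where the row before left it, along the tool's axes as they then stand; what a row does not reach is not made up. A row lasts 1/12 s, in which the tool goes at most 41.7 mm and 7.16 degrees, less where a joint would pass 70% of its speed; a pose out of reach is approached as far as the arm can. A call is refused whole if a number of a shift passes 41.7 or a number of a turn 7.16, either way. A call with a gripper value outside its range is refused whole. The fingers move at their own pace and stop on an object; "newtons" is the grip in N (left out, the last holds). Time passes only in rows, so rows that do not move let the fingers close. It gives the time, the measured TCP pose, the force and the opening at its end, in the units of the state.
- robot.read_state(): the state, without advancing time (a new reading comes with each control period).
- robot.camera(name): name is "side" or "top"; returns a dict with "img" (400x640x3 uint8, red, green, blue), "depth" (400x640 float32, m along the optical axis (not along the pixel's ray), 0 where there is no reading), "mtx" (3x3 intrinsics, pixels), "T" (4x4, takes a point from camera to world coordinates). Camera axes: x right, y down, z forward; pixel columns grow to the right and rows downward; lengths in m; the calibration is good to about 2 mm. A picture is of the moment at which its call begins.
- robot.finish_job(): hands the job in, once; it reports no verdict.
The state is a dict: "clock": time; "joint_positions": joint angles; "qd": joint speeds; "joint_torque": joint torques, N m; "ee_pos": TCP position; "eef_rot": TCP orientation; "wrist_force": force on the tool from outside, world axes, zero at the start; "wrist_torque": the same for the moment, N m; "gripper_width": finger opening in m.
Only numpy, scipy, OpenCV 4.12 (cv2) and the standard library are available. Lean on these libraries where they do the work, as an engineer would, in place of code of your own. Each camera call takes 0.05 s, during which the arm holds its last target. There are 200 camera calls.

## Working session

There is one attempt and no reset: what is moved stays moved. The work goes in short steps, Python scripts to look and compute and a tool call to move; the robot and the scene stay as the last step left them, time stands still between calls to the robot, and variables do not carry over. Pictures are saved under pics/ and viewed, about 8 in all and at most 12, crops included, and the job is handed in when it is done.

Besides the shell and the picture viewer there is one more tool, called after "Emit:" as name(argument=value, ...), one argument or row to a line, values as JSON. play_rows: Moves the arm, as the interface text tells. Its arguments: {"type":"object","properties":{"jaw":{"type":"array"},"travel":{"type":"array"},"roll":{"type":"array"},"newtons":{"type":"number"}},"required":["jaw","travel","roll"]}

```bash
mkdir -p pics && python3 - <<'E'
from workcell import robot
import cv2,numpy as np
s=robot.read_state();print({k:np.round(v,3).tolist() for k,v in s.items()})
for n in("top","side"):
    c=robot.camera(n);np.savez(f"{n}0.npz",**c)
    cv2.imwrite(f"pics/{n}0.png",c["img"][:,:,::-1]);print(n,c["mtx"].round(1).tolist(),c["T"].round(3).tolist())
E
```

```text
{'clock': 0.0, 'joint_positions': [-1.23, 0.492, 1.559, -0.0, 1.092, -0.106], 'qd': [0.0, 0.001, 0.0, -0.0, -0.0, -0.0], 'joint_torque': [-0.001, -61.265, -25.818, 0.069, 0.048, -0.0], 'ee_pos': [0.27, -0.563, 0.201], 'eef_rot': [-2.658, 1.674, 0.001], 'wrist_force': [0.193, -0.633, -0.352], 'wrist_torque': [-0.024, -0.01, 0.009], 'gripper_width': 0.095}
top [[505.0, 0.0, 316.7], [0.0, 505.0, 189.3], [0.0, 0.0, 1.0]] [[0.007, -0.997, 0.077, 0.461], [-0.999, -0.005, 0.031, 0.029], [-0.031, -0.078, -0.997, 1.173], [0.0, 0.0, 0.0, 1.0]]
side [[390.5, 0.0, 319.2], [0.0, 390.5, 197.7], [0.0, 0.0, 1.0]] [[-0.745, -0.378, 0.549, 0.038], [-0.666, 0.442, -0.6, 0.558], [-0.016, -0.813, -0.582, 0.592], [0.0, 0.0, 0.0, 1.0]]
```

View pics/top0.png

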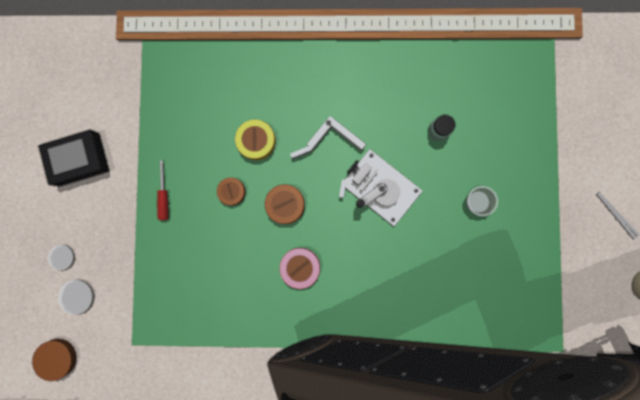

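View pics/side0.png

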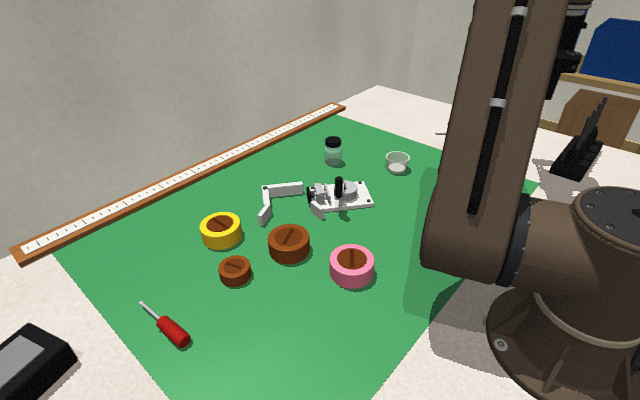

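```bash
cat > h.py <<'E'
import numpy as np,cv2
def ray(c,u,v,z):
    d=c["T"][:3,:3]@np.linalg.inv(c["mtx"])@np.array([u,v,1.]);o=c["T"][:3,3]
    return o+d*(z-o[2])/d[2]
def proj(c,p):
    q=c["mtx"]@(np.linalg.inv(c["T"])@np.append(p,1))[:3];return q[:2]/q[2]
E
python3 - <<'E'
from h import *
c=dict(np.load("top0.npz"));s=dict(np.load("side0.npz"))
im=c["img"];hsv=cv2.cvtColor(im,cv2.COLOR_RGB2HSV)
# brown blobs
m=cv2.inRange(hsv,(3,90,50),(16,255,220))
n,l,st,ce=cv2.connectedComponentsWithStats(m)
for i in range(1,n):
    if st[i,4]>150 and st[i,1]>50 and st[i,1]<320:
        cn=max(cv2.findContours((l==i).astype(np.uint8),0,1)[0],key=cv2.contourArea)
        (u,v),r=cv2.minEnclosingCircle(cn);(eu,ev),ax,_=cv2.fitEllipse(cn)
        print("brown",st[i],(round(eu,1),round(ev,1)),np.round(ax,1),ray(c,eu,ev,.04).round(4), "depth z",(c["T"]@np.append(np.linalg.inv(c["mtx"])@[eu,ev,1]*c["depth"][int(ev),int(eu)],1))[2].round(3))
# slab: white by depth in height map
vv,uu=np.mgrid[:400,:640];P=np.stack([uu,vv,np.ones_like(uu)],-1)@np.linalg.inv(c["mtx"]).T*c["depth"][...,None]
W=P@c["T"][:3,:3].T+c["T"][:3,3]
m=((hsv[...,1]<60)&(hsv[...,2]>110)&(uu>285)&(uu<430)&(vv>110)&(vv<235)).astype(np.uint8)
n,l,st,ce=cv2.connectedComponentsWithStats(m)
for i in range(1,n):
    if st[i,4]>60:
        cn=max(cv2.findContours((l==i).astype(np.uint8),0,2)[0],key=cv2.contourArea)
        bx=cv2.boxPoints(cv2.minAreaRect(cn));print("white",st[i],bx.round(1).tolist(),[ray(c,*b,.013)[:2].round(3).tolist() for b in bx],np.median(W[l==i][:,2]).round(3))
cv2.imwrite("pics/crop_top.png",cv2.resize(im[100:280,210:440,::-1],None,fx=3.4,fy=3.3,interpolation=2))
cv2.imwrite("pics/crop_side.png",cv2.resize(s["img"][160:290,190:390,::-1],None,fx=4,fy=4,interpolation=2))
E
```

```text
brown [243 127  23  24 436] (254.1, 138.2) [22.6 22.8] [0.6645 0.2085 0.04  ] depth z 0.043
brown [218 178  27  27 578] (230.7, 191.2) [26.  26.5] [0.5433 0.2595 0.04  ] depth z 0.026
brown [ 265  185   39   39 1184] (284.3, 204.0) [37.8 38.1] [0.515  0.1376 0.04  ] depth z 0.045
brown [287 256  25  25 499] (299.1, 268.1) [24.2 24.4] [0.3723 0.1028 0.04  ] depth z 0.042
white [290 116  76  42 723] [[285.70001220703125, 121.5999984741211], [361.0, 111.9000015258789], [365.6000061035156, 147.6999969482422], [290.29998779296875, 157.3000030517578]] [[0.709, 0.139], [0.732, -0.036], [0.648, -0.047], [0.625, 0.128]] 0.032
white [ 339  149   84   78 3218] [[332.0, 191.5], [367.5, 146.3000030517578], [423.20001220703125, 190.0], [387.70001220703125, 235.1999969482422]] [[0.546, 0.03], [0.651, -0.051], [0.55, -0.178], [0.446, -0.097]] 0.015
```

View pics/crop_top.png

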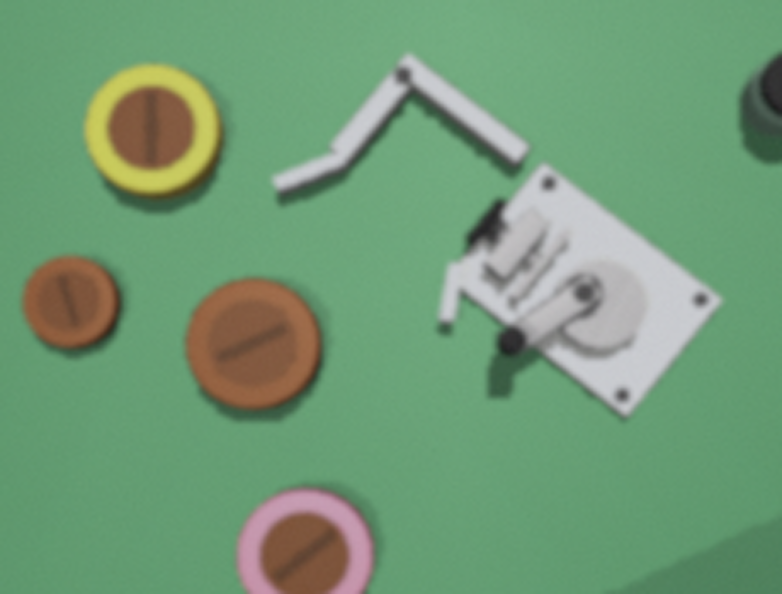

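View pics/crop_side.png

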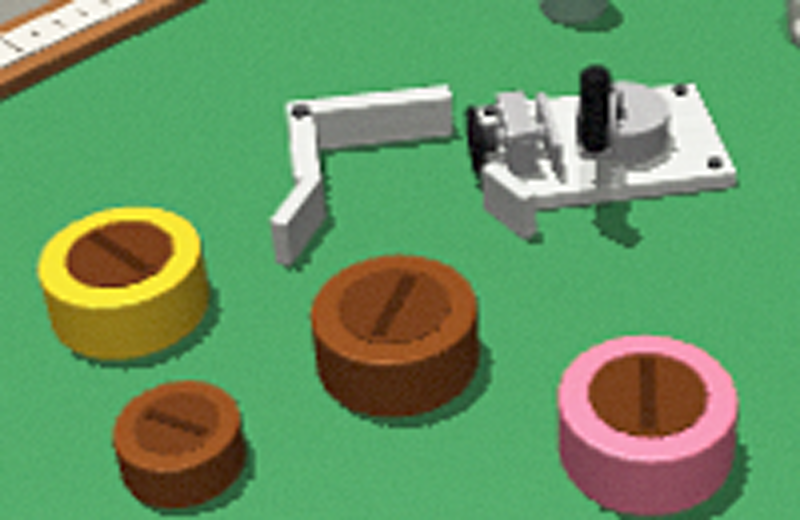

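```bash
cat >> h.py <<'E'
c=dict(np.load("top0.npz"))
pts=[((60,-57),543,163,.013),((60,-212),720,299,.013),((-45,-212),627,417,.013),((45,-45),518,165,.032),((60,-45),528,150,.032),((60,61),408,52,.032),((45,45),411,96,.032)]
A=np.array([p[0] for p in pts])/1000;B=np.array([ray(c,210+p[1]/3.4,100+p[2]/3.3,p[3])[:2] for p in pts])
a=A-A.mean(0);b=B-B.mean(0)
th=np.arctan2((a[:,0]*b[:,1]-a[:,1]*b[:,0]).sum(),(a*b).sum())
R=np.array([[np.cos(th),-np.sin(th)],[np.sin(th),np.cos(th)]]);t=B.mean(0)-R@A.mean(0)
w2c=lambda p:((np.array(p)[:2]-t)@R)*1000
c2w=lambda p:R@(np.array(p)/1000)+t
E
python3 - <<'E'
from h import *
from scipy.spatial.transform import Rotation as Ro
print("th",np.degrees(th),"t",t.round(4));print("resid mm",((A@R.T+t-B)*1000).round(1).tolist())
print("scale",np.sqrt((b**2).sum()/(a**2).sum()))
bl=ray(c,284.3,204,.04);print("block clamp",w2c(bl))
f=lambda cu,cv,z:w2c(ray(c,210+cu/3.4,100+cv/3.3,z)).round(1)
print("axis",f(585,290,.05),"grip",f(511,341,.106),"cam edge R",f(645,310,.038),"cam bottom",f(600,357,.038))
print("axis w",c2w((0,-135)),"origin w",t)
hsv=cv2.cvtColor(c["img"],cv2.COLOR_RGB2HSV)
m=(hsv[...,2]<60).astype(np.uint8);m[:, :340]=0;m[:190]=0;m[230:]=0;m[:,375:]=0
n,l,st,ce=cv2.connectedComponentsWithStats(m)
for i in range(1,n): print(st[i],ce[i].round(1),w2c(ray(c,*ce[i],.106)).round(1), ray(c,*ce[i],.106).round(4))
s=np.load("side0.npz");s=dict(s)
print("side grip top pred",proj(s,ray(c,*(210+511/3.4,100+341/3.3),.106)),"block top side pred",proj(s,bl))
for nm,o in(("jar",(444,125,.075)),("dish",(482,199,.04)),("driver",(163,195,.01)),("small",(230.7,191.2,.03)),("pink",(299,268,.04)),("yel",(254,138,.04))):
    p=ray(c,*o);print(nm,p[:2].round(3),w2c(p).round(0))
M=Ro.from_rotvec([-2.658,1.674,.001]).as_matrix();print(M.round(3),"toolx yaw",np.degrees(np.arctan2(M[1,0],M[0,0])))
E
```

```text
th -37.92656296759722 t [0.6308 0.0264]
resid mm [[-0.7, 0.8], [-1.1, -2.6], [-1.7, -0.8], [-0.8, 1.4], [0.6, -1.1], [-2.8, 1.8], [6.5, 0.6]]
scale 0.9861611663047287
block clamp [-159.65915256   16.52758545]
axis [   3.5 -133.2] grip [ -57.6 -115.8] cam edge R [  18.6 -172.9] cam bottom [ -25.  -169.2]
axis w [ 0.54779183 -0.08011527] origin w [0.63076971 0.02637263]
[357 200   7   8  39] [359.9 203.4] [ -58.2 -115.3] [ 0.514  -0.0288  0.106 ]
side grip top pred [338.65697318 178.38922244] block top side pred [288.22990296 236.46474611]
jar [ 0.688 -0.214] [ 193. -154.]
dish [ 0.529 -0.303] [ 122. -323.]
driver [0.536 0.424] [-319.  255.]
small [0.544 0.262] [-213.  132.]
pink [0.373 0.103] [-251.  -98.]
yel [0.665 0.209] [-85. 165.]
[[ 0.432 -0.902 -0.   ]
 [-0.902 -0.432  0.001]
 [-0.001  0.    -1.   ]] toolx yaw -64.40518856782819
```

```bash
cat > plan.py <<'E'
from h import *
from scipy.spatial.transform import Rotation as Ro
from workcell import robot
def pose():
    s=robot.read_state();M=Ro.from_rotvec(s["eef_rot"]).as_matrix()
    return np.array(s["ee_pos"]),np.degrees(np.arctan2(M[1,0],M[0,0])),s
def plan(wps,p=None,yaw=None,step=40):
    """wps: (x,y,z,yaw) world; prints calls of 5 rows"""
    if p is None:p,yaw,s=pose()
    rows=[]
    for w in wps:
        q=np.array(w[:3]);d=w[3]-yaw
        n=max(1,int(np.ceil(max(np.linalg.norm(q-p)/step*1000,abs(d)/7.1))))
        for i in range(n):
            r=np.radians(yaw);v=(q-p)/n*1000
            # last commanded travel in current tool axes
            rows.append(([round(v[0]*np.cos(r)+v[1]*np.sin(r),1),round(v[0]*np.sin(r)-v[1]*np.cos(r),1),round(-v[2],1)],round(-d/n,2)))
            yaw+=d/n
        p=q
    for i in range(0,len(rows),5):
        print([x[0] for x in rows[i:i+5]],[x[1] for x in rows[i:i+5]])
def show():
    p,y,s=pose();print("t",round(s["clock"],2),"tcp",p.round(4),"clamp",w2c(p).round(1),"yaw",round(y,1),"F",np.round(s["wrist_force"],1),"Fclamp",(np.array(s["wrist_force"][:2])@R).round(1),"w",round(s["gripper_width"],4),"q6",round(s["joint_positions"][5],2))
E
python3 - <<'E'
from plan import *
g=c2w((-240,18));print(g)
plan([(.48,-.2,.17,-4),(*g,.12,52),(*g,.042,52)])
E
```

```text
[0.45252162 0.18808724]
[[np.float64(-21.5), np.float64(-31.5), np.float64(2.9)], [np.float64(-18.4), np.float64(-33.4), np.float64(2.9)], [np.float64(-15.2), np.float64(-35.0), np.float64(2.9)], [np.float64(-11.7), np.float64(-36.3), np.float64(2.9)], [np.float64(-8.2), np.float64(-37.3), np.float64(2.9)]] [np.float64(-5.49), np.float64(-5.49), np.float64(-5.49), np.float64(-5.49), np.float64(-5.49)]
[[np.float64(-4.6), np.float64(-37.9), np.float64(2.9)], [np.float64(-1.0), np.float64(-38.1), np.float64(2.9)], [np.float64(2.7), np.float64(-38.1), np.float64(2.9)], [np.float64(6.3), np.float64(-37.6), np.float64(2.9)], [np.float64(9.9), np.float64(-36.9), np.float64(2.9)]] [np.float64(-5.49), np.float64(-5.49), np.float64(-5.49), np.float64(-5.49), np.float64(-5.49)]
[[np.float64(13.4), np.float64(-35.7), np.float64(2.9)], [np.float64(-5.4), np.float64(-38.5), np.float64(5.0)], [np.float64(-1.7), np.float64(-38.9), np.float64(5.0)], [np.float64(2.1), np.float64(-38.8), np.float64(5.0)], [np.float64(5.9), np.float64(-38.5), np.float64(5.0)]] [np.float64(-5.49), np.float64(-5.6), np.float64(-5.6), np.float64(-5.6), np.float64(-5.6)]
[[np.float64(9.6), np.float64(-37.7), np.float64(5.0)], [np.float64(13.3), np.float64(-36.6), np.float64(5.0)], [np.float64(16.8), np.float64(-35.1), np.float64(5.0)], [np.float64(20.1), np.float64(-33.3), np.float64(5.0)], [np.float64(23.3), np.float64(-31.2), np.float64(5.0)]] [np.float64(-5.6), np.float64(-5.6), np.float64(-5.6), np.float64(-5.6), np.float64(-5.6)]
[[np.float64(26.2), np.float64(-28.8), np.float64(5.0)], [np.float64(0.0), np.float64(0.0), np.float64(39.0)], [np.float64(0.0), np.float64(0.0), np.float64(39.0)]] [np.float64(-5.6), np.float64(0.0), np.float64(0.0)]
```

Emit:
play_rows(
  jaw=[-0.16, -0.16, -0.16, -0.16, -0.16],
  travel=[
    [-21.5, -31.5, 3],
    [-18.5, -33.5, 3],
    [-15, -35, 3],
    [-11.5, -36.5, 3],
    [-8, -37.5, 3],
  ],
  roll=[-5.5, -5.5, -5.5, -5.5, -5.5],
)

```text
clock: 0.52
ee_pos: [0.3666, -0.3968, 0.1865]
eef_rot: [-2.982, 0.988, 0.0]
wrist_force: [1.1, -0.8, -0.2]
gripper_width: 0.0675
```

Emit:
play_rows(
  jaw=[-0.16, -0.16, -0.16, -0.16, -0.16],
  travel=[
    [-4.5, -38, 3],
    [-1, -38, 3],
    [2.5, -38, 3],
    [6.5, -37.5, 3],
    [10, -37, 3],
  ],
  roll=[-5.5, -5.5, -5.5, -5.5, -5.5],
)

```text
clock: 0.93
ee_pos: [0.4621, -0.2316, 0.1716]
eef_rot: [-3.132, 0.25, 0.0]
wrist_force: [0.6, -0.4, 0.5]
gripper_width: 0.0406
```

Emit:
play_rows(
  jaw=[-0.16, -0.16, -0.16, -0.16, -0.16],
  travel=[
    [13.5, -35.5, 3],
    [-5.5, -38.5, 5],
    [-1.5, -39, 5],
    [2, -39, 5],
    [6, -38.5, 5],
  ],
  roll=[-5.5, -5.5, -5.5, -5.5, -5.5],
)

```text
clock: 1.35
ee_pos: [0.4692, -0.0431, 0.1484]
eef_rot: [-3.101, -0.501, 0.001]
wrist_force: [0.9, -0.5, -0.6]
gripper_width: 0.0399
```

```bash
python3 - <<'E'
from plan import *
np.set_printoptions(legacy='1.25')
show();g=c2w((-240,18))
plan([(*g,.12,52),(*g,.042,52)])
E
```

```text
t 1.35 tcp [ 0.4692 -0.0431  0.1484] clamp [ -84.7 -154.1] yaw 18.4 F [ 0.9 -0.5 -0.6] Fclamp [1.  0.1] w 0.0399 q6 -0.55
[[9.5, -37.5, 4.7], [13.1, -36.3, 4.7], [16.6, -34.9, 4.7], [19.9, -33.1, 4.7], [23.1, -31.0, 4.7]] [-5.61, -5.61, -5.61, -5.61, -5.61]
[[26.0, -28.6, 4.7], [0.0, 0.0, 39.0], [0.0, 0.0, 39.0]] [-5.61, 0.0, 0.0]
```

Emit:
play_rows(
  jaw=[-0.16, -0.16, -0.16, -0.16, -0.16],
  travel=[
    [9.5, -37.5, 4],
    [13, -36.5, 4],
    [16.5, -35, 4],
    [20, -33, 4],
    [23, -31, 4],
  ],
  roll=[-5.6, -5.6, -5.6, -5.6, -5.6],
)

```text
clock: 1.77
ee_pos: [0.456, 0.1498, 0.1286]
eef_rot: [2.888, 1.237, -0.0]
wrist_force: [0.5, 0.4, -0.9]
gripper_width: 0.0396
```

Emit:
play_rows(
  jaw=[-0.16, -0.16, -0.16],
  travel=[
    [20, -22, 4],
    [0, 0, 0],
    [0, 0, 0],
  ],
  roll=[-5.6, 0, 0],
)

```text
clock: 2.02
ee_pos: [0.4541, 0.1787, 0.1244]
eef_rot: [-2.826, -1.373, 0.002]
wrist_force: [-0.7, -0.7, -0.6]
gripper_width: 0.0403
```

```bash
python3 - <<'E'
from plan import *
np.set_printoptions(legacy='1.25')
show();g=c2w((-240,18))
plan([(*g,.09,52.1),(*g,.042,52.1)])
E
```

```text
t 2.02 tcp [0.4541 0.1787 0.1244] clamp [-233.    11.5] yaw 51.8 F [-0.7 -0.7 -0.6] Fclamp [-0.1 -1. ] w 0.0403 q6 -0.66
[[6.4, -7.0, 34.4], [0.0, 0.0, 24.0], [0.0, 0.0, 24.0]] [-0.26, -0.0, -0.0]
```

Emit:
play_rows(
  jaw=[-0.16, -0.16, -0.16, -0.16],
  travel=[
    [6.4, -7, 34],
    [0, 0, 24],
    [0, 0, 24],
    [0, 0, 0],
  ],
  roll=[-0.3, 0, 0, 0],
)

```text
clock: 2.35
ee_pos: [0.4516, 0.1853, 0.0397]
eef_rot: [-2.825, -1.373, 0.009]
wrist_force: [-0.6, 0.1, -0.4]
gripper_width: 0.0399
```

Emit:
play_rows(
  jaw=[-0.16, -0.16, -0.16, -0.16, -0.16],
  travel=[
    [0, 12, 0],
    [0, 12, 0],
    [0, 16, 0],
    [-1, 20, 0],
    [-1, 20, 0],
  ],
  roll=[0, 0, 0, 0, 0],
)

```text
clock: 2.77
ee_pos: [0.5173, 0.1344, 0.0443]
eef_rot: [2.823, 1.376, 0.004]
wrist_force: [0.3, 0.7, -0.0]
gripper_width: 0.04
```

```bash
python3 - <<'E'
from plan import *
show()
k=robot.camera("top");cv2.imwrite("pics/push1.png",cv2.resize(k["img"][100:280,210:440,::-1],None,fx=3.4,fy=3.3,interpolation=2))
E
```

```text
t 2.77 tcp [0.5173 0.1344 0.0443] clamp [-155.9   15.5] yaw 52.0 F [ 0.3  0.7 -0. ] Fclamp [-0.1  0.7] w 0.04 q6 -0.78
```

View pics/push1.png

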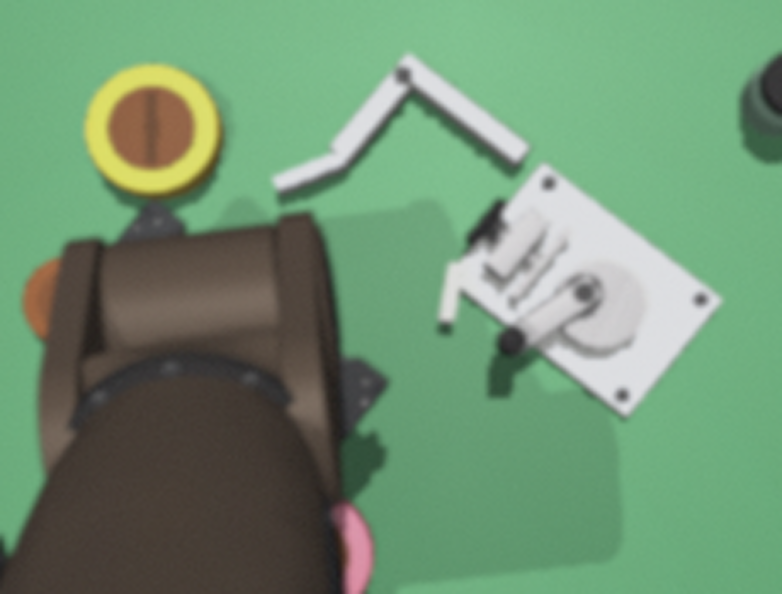

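Emit:
play_rows(
  jaw=[-0.16, -0.16, -0.16, -0.16, -0.16],
  travel=[
    [-2, 16, 0],
    [-2, 16, 0],
    [-2, 16, 0],
    [-2, 12, 0],
    [0, 8, 0],
  ],
  roll=[0, 0, 0, 0, 0],
)

```text
clock: 3.23
ee_pos: [0.5649, 0.0863, 0.043]
eef_rot: [2.824, 1.376, 0.001]
wrist_force: [0.2, 0.1, 0.1]
gripper_width: 0.0403
```

```bash
python3 - <<'E'
from plan import *
show()
k=robot.camera("side");cv2.imwrite("pics/push2.png",cv2.resize(k["img"][140:300,190:410,::-1],None,fx=3.6,fy=3.6,interpolation=2))
E
```

```text
t 3.23 tcp [0.5649 0.0863 0.043 ] clamp [-88.8   6.8] yaw 51.9 F [0.2 0.1 0.1] Fclamp [0.1 0.2] w 0.0403 q6 -0.87
```

View pics/push2.png

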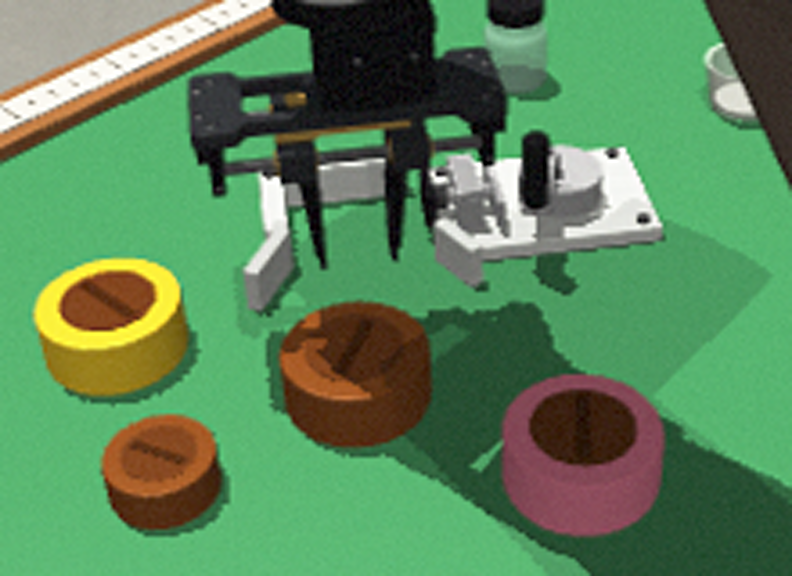

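```bash
python3 - <<'E'
from plan import *
k=robot.camera("side");p,y,s=pose()
print(s["joint_positions"], s["eef_rot"])
for z in(.022,.06,.1,.13): print(z,proj(k,[p[0],p[1],z]),"crop",((proj(k,[p[0],p[1],z])-[190,140])*3.6).round(0))
for u,v in((279,213.6),(299.7,212)):
    print("tip ray at z .02/.06/.1",[w2c(ray(k,u,v,z)).round(0).tolist() for z in(.02,.06,.1)])
    for du in range(-2,3):
        d=k["depth"][int(v)-3,int(u)+du];q=k["T"]@np.append(np.linalg.inv(k["mtx"])@[int(u)+du,int(v)-3,1]*d,1);print(q[:3].round(3),w2c(q).round(0))
hsv=cv2.cvtColor(k["img"],cv2.COLOR_RGB2HSV)
for (u,v) in((288,236),(289,243),(289,255)):
    q=k["T"]@np.append(np.linalg.inv(k["mtx"])@[u,v,1]*k["depth"][v,u],1);print("block",q[:3].round(3),w2c(q).round(0))
E
```

```text
[ 3.72593281e-02  6.21684909e-01  1.83821017e+00 -1.30113075e-04
  6.81252135e-01 -8.68868558e-01] [2.82433919e+00 1.37517660e+00 5.88021055e-04]
0.022 [289.28970208 222.10090144] crop [357. 296.]
0.06 [288.27407379 209.01774592] crop [354. 248.]
0.1 [287.14846152 194.51779508] crop [350. 196.]
0.13 [286.26335982 183.11606162] crop [347. 155.]
tip ray at z .02/.06/.1 [[-50.0, 27.0], [-102.0, 29.0], [-154.0, 31.0]]
[ 0.643  0.055 -0.   ] [-8. 30.]
[0.571 0.112 0.068] [-100.   31.]
[0.57  0.11  0.068] [-100.   28.]
[0.569 0.107 0.067] [-98.  26.]
[0.632 0.051 0.003] [-14.  20.]
tip ray at z .02/.06/.1 [[-54.0, -22.0], [-106.0, -17.0], [-157.0, -11.0]]
[0.607 0.02  0.001] [-15. -20.]
[0.549 0.071 0.059] [-92. -15.]
[0.542 0.075 0.064] [-100.  -16.]
[0.54  0.074 0.065] [-101.  -18.]
[0.597 0.015 0.003] [-20. -29.]
block [0.515 0.138 0.041] [-160.   17.]
block [0.498 0.152 0.041] [-182.   17.]
block [0.483 0.168 0.027] [-203.   21.]
```

```bash
python3 - <<'E'
from workcell import robot
print([a for a in dir(robot) if a[0]!='_'],robot.nose_length)
E
```

```text
['PlanningError', 'camera', 'finish_job', 'nose_length', 'read_state'] 0.022
```

Emit:
play_rows(
  jaw=[-0.16, -0.16, -0.16, -0.16, -0.16],
  travel=[
    [1, -10, -20],
    [3, -35, 0],
    [3, -35, 0],
    [3, -35, 0],
    [1, -38, 0],
  ],
  roll=[0, 0, 0, 0, 0],
)

```text
clock: 3.75
ee_pos: [0.4484, 0.1919, 0.0629]
eef_rot: [2.824, 1.377, 0.0]
wrist_force: [0.2, 1.4, -0.2]
gripper_width: 0.0398
```

Emit:
play_rows(
  jaw=[-0.16, -0.16, -0.16, -0.16],
  travel=[
    [0, 0, 0],
    [0, 0, 20],
    [0, 0, 22],
    [0, 0, 0],
  ],
  roll=[0, 0, 0, 0],
)

```text
clock: 4.08
ee_pos: [0.4481, 0.1909, 0.0185]
eef_rot: [-2.822, -1.378, 0.006]
wrist_force: [-1.2, -0.8, -0.4]
gripper_width: 0.0395
```

```bash
cat >> plan.py <<'E'
def tips(win=None):
    k=robot.camera("side");p,y,s=pose()
    vv,uu=np.mgrid[:400,:640];P=np.stack([uu,vv,np.ones_like(uu)],-1)@np.linalg.inv(k["mtx"]).T*k["depth"][...,None]
    W=P@k["T"][:3,:3].T+k["T"][:3,3];C=(W[...,:2]-t)@R*1000;tc=w2c(p)
    dk=k["img"].max(-1)<70
    for sg in(1,-1):
        m=dk&(abs(C[...,0]-tc[0])<20)&(sg*(C[...,1]-tc[1])>12)&(sg*(C[...,1]-tc[1])<42)&(W[...,2]>.006)&(W[...,2]<.12)
        if m.any():
            z=W[m][:,2];i=np.argsort(z)[:5];print("tip side",sg,"n",m.sum(),z[i].round(3),C[m][i].round(0).tolist())
    return k
E
python3 - <<'E'
from plan import *
show();k=tips()
E
```

```text
t 4.08 tcp [0.4481 0.1909 0.0185] clamp [-245.2   17.5] yaw 52.1 F [-1.2 -0.8 -0.4] Fclamp [-0.4 -1.3] w 0.0395 q6 -0.64
tip side 1 n 103 [0.034 0.034 0.038 0.038 0.038] [[-257.0, 40.0], [-258.0, 38.0], [-258.0, 40.0], [-255.0, 40.0], [-256.0, 38.0]]
tip side -1 n 141 [0.032 0.034 0.035 0.036 0.036] [[-256.0, -7.0], [-236.0, -4.0], [-256.0, -5.0], [-257.0, -7.0], [-251.0, -4.0]]
```

Emit:
play_rows(
  jaw=[-0.16, -0.16, -0.16],
  travel=[
    [0, 0, 8],
    [0, 0, 5],
    [0, 0, 0],
  ],
  roll=[0, 0, 0],
)

```text
clock: 4.38
ee_pos: [0.4498, 0.1907, 0.0075]
eef_rot: [2.824, 1.377, -0.0]
wrist_force: [-0.6, 0.3, 0.3]
gripper_width: 0.0401
```

Emit:
play_rows(
  jaw=[-0.16, -0.16, -0.16, -0.16, -0.16],
  travel=[
    [0, 12, 0],
    [0, 12, 0],
    [0, 12, 0],
    [0, 12, 0],
    [0, 12, 0],
  ],
  roll=[0, 0, 0, 0, 0],
)

```text
clock: 4.8
ee_pos: [0.4982, 0.1528, 0.008]
eef_rot: [2.824, 1.376, 0.0]
wrist_force: [-2.2, 1.4, 1.8]
gripper_width: 0.0398
```

```bash
python3 - <<'E'
from plan import *
show();k=tips()
cv2.imwrite("pics/push3.png",cv2.resize(k["img"][140:300,190:410,::-1],None,fx=3.6,fy=3.6,interpolation=2))
E
```

```text
t 4.8 tcp [0.4982 0.1528 0.008 ] clamp [-182.2   18.2] yaw 52.0 F [-2.2  1.4  1.8] Fclamp [-2.6 -0.2] w 0.0398 q6 -0.74
tip side 1 n 115 [0.006 0.008 0.009 0.009 0.016] [[-167.0, 42.0], [-165.0, 46.0], [-162.0, 50.0], [-167.0, 44.0], [-164.0, 45.0]]
tip side -1 n 149 [0.007 0.008 0.009 0.012 0.013] [[-166.0, -13.0], [-172.0, -4.0], [-170.0, -4.0], [-162.0, -16.0], [-170.0, -2.0]]
```

View pics/push3.png

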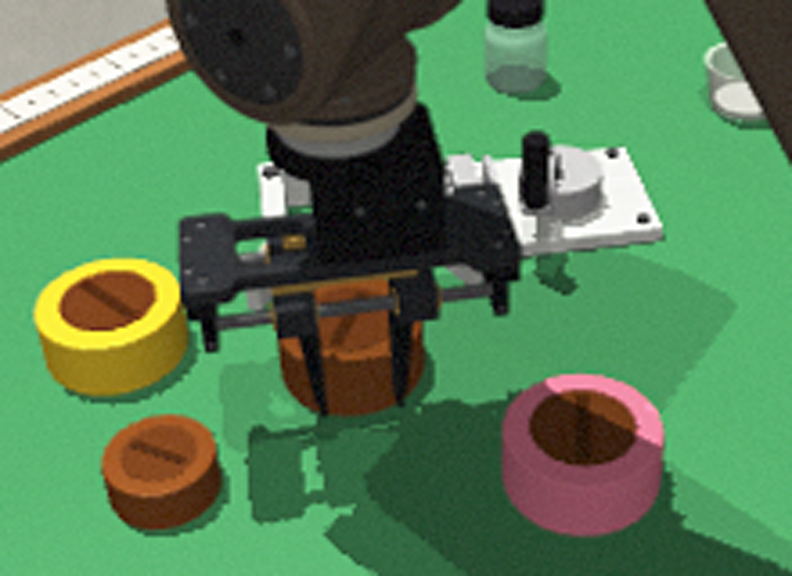

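```bash
python3 - <<'E'
from plan import *
k=robot.camera("side")
for u,v in((190+500/3.6,140+312/3.6),(190+211/3.6,140+348/3.6)):
    for z in(.03,.045,.06,.075,.09): print(z,w2c(ray(k,u,v,z)).round(0),end=' ')
    print()
    for dv in(-2,-4,-6):
        for du in(-1,0,1):
            U,V=int(u)+du,int(v)+dv;q=k["T"]@np.append(np.linalg.inv(k["mtx"])@[U,V,1]*k["depth"][V,U],1);print(q[2].round(3),w2c(q).round(0),end=' ')
    print()
E
```

```text
0.03 [-133.  -78.] 0.045 [-151.  -74.] 0.06 [-168.  -70.] 0.075 [-186.  -67.] 0.09 [-204.  -63.] 
0.107 [-214.  -57.] 0.109 [-217.  -59.] 0.106 [-214.  -61.] 0.112 [-215.  -57.] 0.112 [-215.  -59.] 0.111 [-215.  -61.] 0.117 [-215.  -57.] 0.117 [-215.  -59.] 0.116 [-215.  -61.] 
0.03 [-132.  101.] 0.045 [-150.  100.] 0.06 [-167.   98.] 0.075 [-185.   97.] 0.09 [-203.   96.] 
0.106 [-214.   97.] 0.105 [-212.   96.] 0.105 [-213.   94.] 0.112 [-214.   97.] 0.11 [-213.   95.] 0.111 [-214.   93.] 0.118 [-216.   96.] 0.117 [-214.   94.] 0.117 [-215.   92.]
```

Emit:
play_rows(
  jaw=[-0.16, -0.16, -0.16, -0.16, -0.16],
  travel=[
    [-1.5, 12, 0],
    [-2, 15, 0],
    [-2, 15, 0],
    [-2, 15, 0],
    [-2, 15, 0],
  ],
  roll=[0, 0, 0, 0, 0],
)

```text
clock: 5.32
ee_pos: [0.5492, 0.1007, 0.0078]
eef_rot: [2.824, 1.377, 0.0]
wrist_force: [-1.1, 0.9, -0.5]
gripper_width: 0.0398
```

Emit:
play_rows(
  jaw=[-0.16, -0.16, -0.16, -0.16, -0.16],
  travel=[
    [-2, 12, 0],
    [-1, 12, 0],
    [0, 10, 0],
    [0, 8, 0],
    [0, 4, 0],
  ],
  roll=[0, 0, 0, 0, 0],
)

```text
clock: 5.73
ee_pos: [0.5804, 0.0701, 0.0075]
eef_rot: [-2.822, -1.375, 0.009]
wrist_force: [-13.3, -2.6, 5.4]
gripper_width: 0.0396
```

```bash
python3 - <<'E'
from plan import *
show();k=robot.camera("side")
cv2.imwrite("pics/push4.png",cv2.resize(k["img"][140:300,190:410,::-1],None,fx=3.6,fy=3.6,interpolation=2))
E
```

```text
t 5.73 tcp [0.5804 0.0701 0.0075] clamp [-66.7   3.5] yaw 52.0 F [-13.3  -2.6   5.4] Fclamp [ -8.9 -10.2] w 0.0396 q6 -0.9
```

View pics/push4.png

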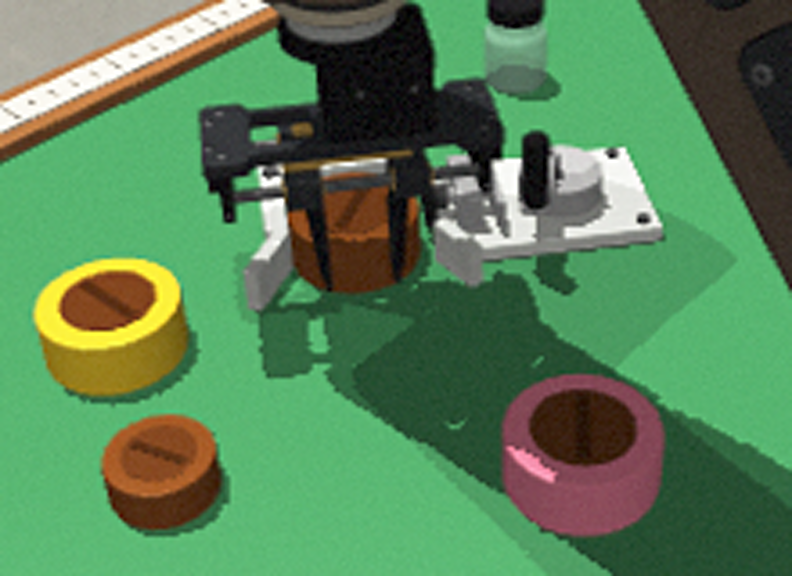

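Emit:
play_rows(
  jaw=[-0.16, -0.16, -0.16, -0.16],
  travel=[
    [-3, -1, 0],
    [-3, 0, 0],
    [0, 3, 0],
    [0, 3, 0],
  ],
  roll=[0, 0, 0, 0],
)

```text
clock: 6.12
ee_pos: [0.583, 0.0633, 0.0079]
eef_rot: [2.823, 1.377, 0.001]
wrist_force: [-0.6, 0.8, -0.4]
gripper_width: 0.0397
```

```bash
python3 -c "
from plan import *
show()"
```

```text
t 6.12 tcp [0.583  0.0633 0.0079] clamp [-60.4  -0.2] yaw 52.0 F [-0.6  0.8 -0.4] Fclamp [-1.   0.3] w 0.0397 q6 -0.91
```

Freed. On to the stop.

Emit:
play_rows(
  jaw=[-0.16, -0.16, -0.16, -0.16],
  travel=[
    [0, 3, 0],
    [0, 3, 0],
    [0, 3, 0],
    [0, 0, 0],
  ],
  roll=[0, 0, 0, 0],
)

```text
clock: 6.45
ee_pos: [0.5903, 0.0576, 0.0078]
eef_rot: [2.823, 1.377, 0.001]
wrist_force: [-0.2, 0.0, -0.0]
gripper_width: 0.0397
```

```bash
python3 -c "
from plan import *
show()"
```

```text
t 6.45 tcp [0.5903 0.0576 0.0078] clamp [-51.1  -0.2] yaw 52.0 F [-0.2  0.  -0. ] Fclamp [-0.2 -0.1] w 0.0397 q6 -0.92
```

Emit:
play_rows(
  jaw=[-0.16, -0.16, -0.16],
  travel=[
    [0, 2, 0],
    [0, 2, 0],
    [0, 1, 0],
  ],
  roll=[0, 0, 0],
)

```text
clock: 6.7
ee_pos: [0.5932, 0.0551, 0.0077]
eef_rot: [-2.823, -1.377, 0.002]
wrist_force: [-5.5, 5.9, 3.6]
gripper_width: 0.04
```

```bash
python3 -c "
from plan import *
show()"
```

```text
t 6.7 tcp [0.5932 0.0551 0.0077] clamp [-47.3  -0.4] yaw 52.0 F [-5.5  5.9  3.6] Fclamp [-8.   1.3] w 0.04 q6 -0.93
```

Emit:
play_rows(
  jaw=[-0.16, -0.16, -0.16, -0.16, -0.16],
  travel=[
    [0, -4, 0],
    [0, -15, 0],
    [0, -20, -15],
    [0, -20, -40],
    [0, -20, -41],
  ],
  roll=[0, 0, 0, 0, 0],
)

```text
clock: 7.12
ee_pos: [0.5323, 0.102, 0.0974]
eef_rot: [-2.823, -1.377, 0.004]
wrist_force: [1.3, 0.9, -0.4]
gripper_width: 0.0401
```

Emit:
play_rows(
  jaw=[-0.16, -0.16, -0.16, -0.16],
  travel=[
    [-30, -25, -25],
    [-35, -15, 0],
    [-35, -15, 0],
    [0, 0, 0],
  ],
  roll=[0, 0, 0, 0],
)

```text
clock: 7.45
ee_pos: [0.4271, 0.0564, 0.1203]
eef_rot: [-2.823, -1.377, 0.004]
wrist_force: [1.6, 0.3, -0.3]
gripper_width: 0.0402
```

```bash
python3 - <<'E'
from plan import *
show();k=robot.camera("side");c1=robot.camera("top")
a=cv2.resize(k["img"][140:300,190:390,::-1],(600,480));b_=cv2.resize(c1["img"][100:280,270:440,::-1],None,fx=3.3,fy=3.3)
cv2.imwrite("pics/seat.png",cv2.resize(np.hstack([cv2.resize(a,(400,320)),cv2.resize(b_,(340,320))]),(790,342)))
def brown(c,lo,hi):
    m=cv2.inRange(cv2.cvtColor(c["img"],cv2.COLOR_RGB2HSV),(3,90,50),(16,255,220))
    cn=[x for x in cv2.findContours(m,0,1)[0] if cv2.contourArea(x)>200]
    return m,cn
m,cn=brown(c1,0,0)
for x in cn:
    e=cv2.fitEllipse(x);print("top",np.round(e[0],1),np.round(e[1],1),w2c(ray(c1,*e[0],.04)).round(1))
# side: block-top points by depth
vv,uu=np.mgrid[:400,:640];P=np.stack([uu,vv,np.ones_like(uu)],-1)@np.linalg.inv(k["mtx"]).T*k["depth"][...,None]
W=P@k["T"][:3,:3].T+k["T"][:3,3];C=(W[...,:2]-t)@R*1000
m,_=brown(k,0,0);mm=(m>0)&(abs(C[...,0])<70)&(abs(C[...,1])<70)&(abs(W[...,2]-.041)<.006)
if mm.any():
    q=C[mm].astype(np.float32);(cx,cy),r=cv2.minEnclosingCircle(q);print("side",mm.sum(),cx,cy,r,np.percentile(q,[1,99],axis=0).round(1).tolist())
E
```

```text
t 7.45 tcp [0.4271 0.0564 0.1203] clamp [-179.1 -101.5] yaw 52.0 F [ 1.6  0.3 -0.3] Fclamp [1.1 1.2] w 0.0402 q6 -0.93
top [ 53.  359.6] [37.6 43.3] [-751.   205.6]
top [230.8 191.3] [25.9 26.5] [-212.3  129.9]
top [334.8 152.9] [37.8 39. ] [ 1.7 -1.2]
top [254.1 138.3] [22.6 22.9] [-85.4 164.3]
top [357.   23.5] [ 30.3 861. ] [269.7 144.7]
side 620 1.7832492589950562 -1.7053337097167969 44.941043853759766 [[-41.3, -42.3], [41.9, 39.7]]
```

View pics/seat.png

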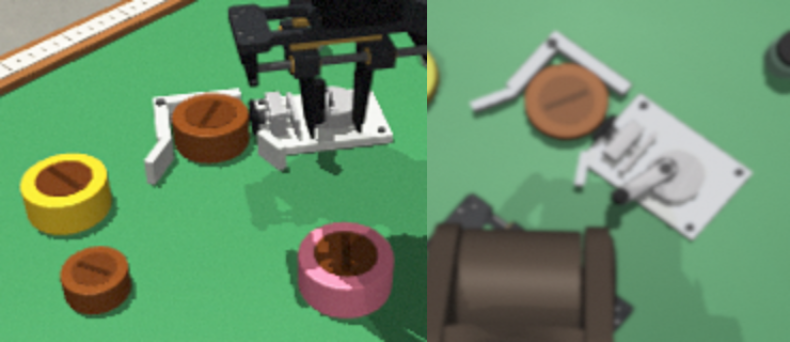

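```bash
python3 - <<'E'
from plan import *
np.set_printoptions(legacy='1.25')
c1=robot.camera("top");hsv=cv2.cvtColor(c1["img"],cv2.COLOR_RGB2HSV)
m=(hsv[...,2]<60).astype(np.uint8);m[:, :345]=0;m[:192]=0;m[215:]=0;m[:,372:]=0
n,l,st,ce=cv2.connectedComponentsWithStats(m)
for i in range(1,n): print(st[i],ce[i].round(1),w2c(ray(c1,*ce[i],.106)).round(1))
g=c2w((-58,-115.3));plan([(*g,.12,34.8),(*g,.052,34.8)])
E
```

```text
[357 200   7   8  45] [359.8 203.6] [ -58.7 -115.3]
[[-6.1, 38.9, 0.2], [-2.2, 39.3, 0.2], [1.7, 39.4, 0.2], [0.0, 0.0, 34.0], [0.0, 0.0, 34.0]] [5.72, 5.72, 5.72, -0.0, -0.0]
```

Emit:
play_rows(
  jaw=[0.05, 0.05, 0.05, 0.05, 0.05],
  travel=[
    [-6, 39, 0],
    [-2, 39.5, 0],
    [1.5, 39.5, 0],
    [0, 0, 0],
    [0, 0, 0],
  ],
  roll=[5.7, 5.7, 5.7, 0, 0],
)

```text
clock: 8.02
ee_pos: [0.5156, -0.03, 0.1193]
eef_rot: [2.998, 0.939, 0.0]
wrist_force: [-0.4, 1.1, -0.7]
gripper_width: 0.0498
```

```bash
python3 - <<'E'
from plan import *
np.set_printoptions(legacy='1.25')
show();g=c2w((-58.3,-115.3));plan([(*g,.12,34.8),(*g,.052,34.8)])
E
```

```text
t 8.02 tcp [ 0.5156 -0.03    0.1193] clamp [ -56.2 -115.3] yaw 34.8 F [-0.4  1.1 -0.7] Fclamp [-1.   0.6] w 0.0498 q6 -0.79
[[-0.7, -2.0, -0.7], [0.0, 0.0, 34.0], [0.0, 0.0, 34.0]] [-0.0, -0.0, -0.0]
```

Descend and grip.

Emit:
play_rows(
  jaw=[0.05, 0.05, 0.05, 0.05],
  travel=[
    [-1, -2, 20],
    [0, 0, 25],
    [0, 0, 22],
    [0, 0, 0],
  ],
  roll=[0, 0, 0, 0],
)

```text
clock: 8.35
ee_pos: [0.5101, -0.0267, 0.0498]
eef_rot: [-2.994, -0.944, 0.008]
wrist_force: [-0.1, -0.7, -0.4]
gripper_width: 0.0499
```

Emit:
play_rows(
  jaw=[-1, -1, -1, -1, -1],
  travel=[
    [0, 0, 0],
    [0, 0, 0],
    [0, 0, 0],
    [0, 0, 0],
    [0, 0, 0],
  ],
  roll=[0, 0, 0, 0, 0],
  newtons=20,
)

```text
clock: 8.77
ee_pos: [0.5123, -0.0278, 0.0539]
eef_rot: [2.996, 0.942, 0.002]
wrist_force: [4.4, 5.2, 1.3]
gripper_width: 0.022
```

```bash
python3 -c "
from plan import *
show()"
```

```text
t 8.77 tcp [ 0.5123 -0.0278  0.0539] clamp [ -60.1 -115.6] yaw 34.9 F [4.4 5.2 1.3] Fclamp [0.3 6.8] w 0.022 q6 -0.79
```

Emit:
play_rows(
  jaw=[-1, -1, -1],
  travel=[
    [0, 0, 0],
    [0, 0, 0],
    [0, 0, 0],
  ],
  roll=[0, 0, 0],
)

```text
clock: 9.02
ee_pos: [0.5124, -0.0278, 0.0538]
eef_rot: [2.996, 0.942, 0.002]
wrist_force: [-0.5, 3.1, 6.6]
gripper_width: 0.0175
```

```bash
python3 -c "
from plan import *
show()"
```

```text
t 9.02 tcp [ 0.5124 -0.0278  0.0538] clamp [ -60.1 -115.4] yaw 34.9 F [-0.5  3.1  6.6] Fclamp [-2.4  2.1] w 0.0175 q6 -0.79
```

Emit:
play_rows(
  jaw=[-1, -1, -1, -1, -1],
  travel=[
    [6.4, 0.4, 0],
    [6.4, 0.4, 0],
    [6.4, 0.4, 0],
    [6.4, 0.4, 0],
    [6.4, 0.4, 0],
  ],
  roll=[6, 6, 6, 6, 6],
)

```text
clock: 9.43
ee_pos: [0.5411, -0.0162, 0.0538]
eef_rot: [-3.138, -0.126, 0.003]
wrist_force: [-4.8, 9.7, 11.3]
gripper_width: 0.0178
```

```bash
cat >> plan.py <<'E'
def crank(ax=(1,-134.5)):
    p,y,s=pose();d=w2c(p)-ax;f=np.array(s["wrist_force"][:2])@R;an=np.arctan2(d[1],d[0])
    er=np.array([np.cos(an),np.sin(an)]);et=np.array([np.sin(an),-np.cos(an)])  # et = clockwise
    print("ang %.1f r %.1f Frad %.1f Ftan(cw) %.1f Fz %.1f yaw-tangent err %.1f q6 %.2f w %.4f t %.2f z %.3f"%(np.degrees(an),np.hypot(*d),f@er,f@et,s["wrist_force"][2],(y-(np.degrees(an)-90+np.degrees(th))+180)%360-180,s["joint_positions"][5],s["gripper_width"],s["clock"],p[2]),"clamp",w2c(p).round(1))
E
python3 -c "
from plan import *
crank()"
```

```text
ang 134.9 r 64.6 Frad 10.3 Ftan(cw) -3.6 Fz 11.3 yaw-tangent err -2.4 q6 -0.23 w 0.0178 t 9.43 z 0.054 clamp [-44.6 -88.7]
```

Emit:
play_rows(
  jaw=[-1, -1, -1, -1, -1],
  travel=[
    [6.7, -0.2, -0.5],
    [6.7, -0.2, -0.5],
    [6.7, -0.2, -0.5],
    [6.7, 0, 0],
    [6.7, 0, 0],
  ],
  roll=[6, 6, 6, 6, 6],
)

```text
clock: 9.85
ee_pos: [0.5739, -0.0196, 0.0539]
eef_rot: [-3.064, 0.69, 0.004]
wrist_force: [-1.0, 9.2, -4.5]
gripper_width: 0.0177
```

```bash
python3 -c "
from plan import *
crank()"
```

```text
ang 105.5 r 65.7 Frad 8.1 Ftan(cw) -4.5 Fz -4.5 yaw-tangent err -3.0 q6 0.29 w 0.0177 t 9.85 z 0.054 clamp [-16.6 -71.2]
```

Emit:
play_rows(
  jaw=[-1, -1, -1, -1, -1],
  travel=[
    [6.9, 0.2, 0],
    [6.9, 0.2, 0],
    [6.9, 0.2, 0],
    [6.9, 0.2, 0],
    [6.9, 0.2, 0],
  ],
  roll=[6, 6, 6, 6, 6],
)

```text
clock: 10.27
ee_pos: [0.6018, -0.0405, 0.0539]
eef_rot: [-2.779, 1.46, 0.001]
wrist_force: [5.4, 10.5, -6.6]
gripper_width: 0.0175
```

```bash
sed -i 's/ax=(1,-134.5)/ax=(3.3,-134)/' plan.py && python3 -c "
from plan import *
crank()"
```

```text
ang 76.8 r 65.2 Frad 10.8 Ftan(cw) -4.8 Fz -6.6 yaw-tangent err -4.3 q6 0.79 w 0.0175 t 10.27 z 0.054 clamp [ 18.2 -70.6]
```

Emit:
play_rows(
  jaw=[-1, -1, -1, -1, -1],
  travel=[
    [6.9, 0, 0],
    [6.9, 0, 0],
    [6.9, 0, 0],
    [6.9, 0, 0],
    [6.9, 0, 0],
  ],
  roll=[5.5, 5.5, 5.5, 5.5, 5.5],
)

```text
clock: 10.68
ee_pos: [0.6145, -0.0719, 0.0539]
eef_rot: [-2.354, 2.079, 0.005]
wrist_force: [-1.7, 11.3, -1.8]
gripper_width: 0.0178
```

```bash
python3 -c "
from plan import *
crank()"
```

```text
ang 46.4 r 64.2 Frad 0.0 Ftan(cw) -11.4 Fz -1.8 yaw-tangent err -1.3 q6 1.22 w 0.0178 t 10.68 z 0.054 clamp [ 47.6 -87.6]
```

Emit:
play_rows(
  jaw=[-1, -1, -1, -1, -1],
  travel=[
    [6.8, 0.3, 0],
    [6.8, 0.3, 0],
    [6.8, 0.3, 0],
    [6.8, 0.3, 0],
    [6.8, 0.3, 0],
  ],
  roll=[6, 6, 6, 6, 6],
)

```text
clock: 11.1
ee_pos: [0.6097, -0.1052, 0.0538]
eef_rot: [1.735, -2.618, -0.006]
wrist_force: [-1.8, 14.5, -1.4]
gripper_width: 0.0175
```

```bash
python3 -c "
from plan import *
crank()"
```

```text
ang 15.9 r 63.4 Frad -7.1 Ftan(cw) -12.7 Fz -1.4 yaw-tangent err -0.8 q6 1.69 w 0.0175 t 11.10 z 0.054 clamp [  64.3 -116.7]
```

Emit:
play_rows(
  jaw=[-1, -1],
  travel=[
    [0, 0, 0],
    [0, 0, 0],
  ],
  roll=[0, 0],
)

```text
clock: 11.27
ee_pos: [0.6095, -0.1061, 0.0539]
eef_rot: [1.74, -2.613, -0.005]
wrist_force: [-4.2, 4.9, -2.8]
gripper_width: 0.0179
```

```bash
python3 -c "
from plan import *
crank()"
```

```text
ang 15.0 r 63.5 Frad -5.8 Ftan(cw) -2.9 Fz -2.8 yaw-tangent err 0.3 q6 1.69 w 0.0179 t 11.27 z 0.054 clamp [  64.6 -117.6]
```

Emit:
play_rows(
  jaw=[-1, -1, -1, -1, -1],
  travel=[
    [5.5, 0.2, 0],
    [5.5, 0.2, 0],
    [5.5, 0.2, 0],
    [0, 0, 0],
    [0, 0, 0],
  ],
  roll=[5, 5, 5, 0, 0],
)

```text
clock: 11.68
ee_pos: [0.6008, -0.1202, 0.0538]
eef_rot: [1.384, -2.817, -0.006]
wrist_force: [-6.7, 5.9, -1.7]
gripper_width: 0.0175
```

```bash
python3 -c "
from plan import *
crank()"
```

```text
ang -0.0 r 63.1 Frad -8.9 Ftan(cw) -0.5 Fz -1.7 yaw-tangent err 0.3 q6 1.92 w 0.0175 t 11.68 z 0.054 clamp [  66.4 -134. ]
```

Emit:
play_rows(
  jaw=[-1, -1],
  travel=[
    [5.5, 0.2, 0],
    [5.5, 0.2, 0],
  ],
  roll=[5, 5],
)

```text
clock: 11.85
ee_pos: [0.5939, -0.1275, 0.0539]
eef_rot: [1.13, -2.928, -0.006]
wrist_force: [-0.4, 11.5, -2.6]
gripper_width: 0.0177
```

```bash
python3 -c "
from plan import *
crank()"
```

```text
ang -9.2 r 63.0 Frad -8.7 Ftan(cw) -7.5 Fz -2.6 yaw-tangent err -0.6 q6 2.08 w 0.0177 t 11.85 z 0.054 clamp [  65.5 -144.1]
```

Emit:
play_rows(
  jaw=[-1, -1, -1],
  travel=[
    [0, 0, 0],
    [0, 0, 0],
    [0, 0, 0],
  ],
  roll=[0, 0, 0],
)

```text
clock: 12.1
ee_pos: [0.5934, -0.128, 0.0538]
eef_rot: [1.134, -2.926, -0.006]
wrist_force: [-6.4, 6.6, -0.2]
gripper_width: 0.0172
```

```bash
python3 -c "
from plan import *
crank()"
```

```text
ang -9.8 r 63.0 Frad -9.2 Ftan(cw) 0.3 Fz -0.2 yaw-tangent err 0.1 q6 2.08 w 0.0172 t 12.10 z 0.054 clamp [  65.4 -144.8]
```

Emit:
play_rows(
  jaw=[-1, -1, -1],
  travel=[
    [3.3, 0.7, 0],
    [3.3, 0.7, 0],
    [3.3, 0.7, 0],
  ],
  roll=[3, 3, 3],
)

```text
clock: 12.35
ee_pos: [0.5862, -0.1334, 0.0539]
eef_rot: [0.899, -3.01, -0.001]
wrist_force: [4.3, 1.4, -9.2]
gripper_width: 0.0174
```

```bash
python3 -c "
from plan import *
crank()"
```

```text
ang -18.0 r 62.8 Frad 1.3 Ftan(cw) -4.4 Fz -9.2 yaw-tangent err -0.8 q6 2.23 w 0.0174 t 12.35 z 0.054 clamp [  63.1 -153.4]
```

Emit:
play_rows(
  jaw=[-1, -1, -1],
  travel=[
    [3.3, 0.4, 0],
    [3.3, 0.4, 0],
    [3.3, 0.4, 0],
  ],
  roll=[3, 3, 3],
)

```text
clock: 12.6
ee_pos: [0.5775, -0.1382, 0.054]
eef_rot: [-0.66, 3.071, -0.001]
wrist_force: [4.2, -3.4, -9.3]
gripper_width: 0.0176
```

```bash
python3 -c "
from plan import *
crank()"
```

```text
ang -27.1 r 62.7 Frad 4.9 Ftan(cw) -2.4 Fz -9.3 yaw-tangent err -0.7 q6 2.37 w 0.0176 t 12.60 z 0.054 clamp [  59.1 -162.6]
```

Emit:
play_rows(
  jaw=[-1, -1, -1],
  travel=[
    [-3.3, 0, 0],
    [-3.3, 0, 0],
    [-3.3, 0, 0],
  ],
  roll=[-3, -3, -3],
)

```text
clock: 12.85
ee_pos: [0.5855, -0.1338, 0.0539]
eef_rot: [0.905, -3.007, -0.001]
wrist_force: [0.2, -2.9, -6.1]
gripper_width: 0.0176
```

```bash
python3 -c "
from plan import *
crank()"
```

```text
ang -18.8 r 62.8 Frad 2.5 Ftan(cw) 1.5 Fz -6.1 yaw-tangent err 0.2 q6 2.22 w 0.0176 t 12.85 z 0.054 clamp [  62.8 -154.2]
```

Emit:
play_rows(
  jaw=[-1, -1],
  travel=[
    [0, 0, 0],
    [0, 0, 0],
  ],
  roll=[0, 0],
)

```text
clock: 13.02
ee_pos: [0.586, -0.1335, 0.054]
eef_rot: [0.901, -3.009, -0.0]
wrist_force: [3.4, -2.0, -10.7]
gripper_width: 0.0177
```

```bash
python3 -c "
from plan import *
crank()"
```

```text
ang -18.2 r 62.8 Frad 3.5 Ftan(cw) -1.7 Fz -10.7 yaw-tangent err -0.6 q6 2.23 w 0.0177 t 13.02 z 0.054 clamp [  63.  -153.6]
```

Emit:
play_rows(
  jaw=[-1, -1, -1, -1],
  travel=[
    [2.2, 0, 0],
    [2.2, 0, 0],
    [0, 0, 0],
    [0, 0, 0],
  ],
  roll=[2, 2, 0, 0],
)

```text
clock: 13.35
ee_pos: [0.582, -0.1359, 0.054]
eef_rot: [0.797, -3.038, -0.0]
wrist_force: [2.6, -3.4, -13.8]
gripper_width: 0.0176
```

```bash
python3 -c "
from plan import *
crank()"
```

```text
ang -22.5 r 62.7 Frad 4.2 Ftan(cw) -0.5 Fz -13.8 yaw-tangent err -0.2 q6 2.29 w 0.0176 t 13.35 z 0.054 clamp [  61.3 -158. ]
```

Emit:
play_rows(
  jaw=[-0.45, -0.4, -0.35, -0.3, -0.3],
  travel=[
    [0, 0, 0],
    [0, 0, 0],
    [0, 0, 0],
    [0, 0, 0],
    [0, 0, 0],
  ],
  roll=[0, 0, 0, 0, 0],
)

```text
clock: 13.77
ee_pos: [0.5826, -0.1357, 0.055]
eef_rot: [-0.797, 3.038, -0.001]
wrist_force: [-0.5, 0.4, 0.5]
gripper_width: 0.0328
```

```bash
python3 -c "
from plan import *
crank()"
```

```text
ang -21.9 r 62.8 Frad -0.6 Ftan(cw) 0.3 Fz 0.5 yaw-tangent err -0.7 q6 2.29 w 0.0328 t 13.77 z 0.055 clamp [  61.6 -157.5]
```

Emit:
play_rows(
  jaw=[-0.2, -0.2, -0.2, -0.2],
  travel=[
    [0, 0, -15],
    [0, 0, -35],
    [0, 0, -38],
    [0, 0, -38],
  ],
  roll=[0, 0, 0, 0],
)

```text
clock: 14.1
ee_pos: [0.582, -0.1356, 0.182]
eef_rot: [0.797, -3.038, -0.001]
wrist_force: [1.4, -0.2, 0.2]
gripper_width: 0.0378
```

Emit:
play_rows(
  jaw=[-0.2, -0.2, -0.2, -0.2, -0.2],
  travel=[
    [36, -16, 0],
    [36, -16, 0],
    [36, -16, 0],
    [36, -16, 0],
    [36, -16, 0],
  ],
  roll=[0, 0, 0, 0, 0],
)

```text
clock: 14.52
ee_pos: [0.4636, -0.2949, 0.1809]
eef_rot: [-0.798, 3.038, -0.001]
wrist_force: [0.6, -0.1, -0.6]
gripper_width: 0.038
```

```bash
python3 - <<'E'
from plan import *
show();k=robot.camera("side");c1=robot.camera("top")
cv2.imwrite("pics/end.png",np.hstack([cv2.resize(k["img"][140:300,210:410,::-1],(400,320)),cv2.resize(c1["img"][100:280,270:485,::-1],(382,320))]))
for nm,c in(("top",c1),):
    m=cv2.inRange(cv2.cvtColor(c["img"],cv2.COLOR_RGB2HSV),(3,90,50),(16,255,220))
    for x in cv2.findContours(m,0,1)[0]:
        if 700<cv2.contourArea(x)<2000:
            e=cv2.fitEllipse(x);print(nm,np.round(e[0],1),np.round(e[1],1),w2c(ray(c,*e[0],.04)).round(1))
hsv=cv2.cvtColor(c1["img"],cv2.COLOR_RGB2HSV)
m=(hsv[...,2]<60).astype(np.uint8);m[:, :370]=0;m[:140]=0;m[240:]=0;m[:,430:]=0
n,l,st,ce=cv2.connectedComponentsWithStats(m)
for i in range(1,n):
    if st[i,4]>15:
        q=w2c(ray(c1,*ce[i],.106));print(st[i],q.round(1),np.degrees(np.arctan2(q[1]+134,q[0]-3.3)).round(1))
E
```

```text
t 14.52 tcp [ 0.4636 -0.2949  0.1809] clamp [  65.6 -356.1] yaw -150.6 F [ 0.6 -0.1 -0.6] Fclamp [0.6 0.3] w 0.038 q6 1.94
top [ 53.1 359.6] [37.6 43.4] [-750.9  205.4]
top [334.  152.1] [37.9 38.7] [1.8 1.4]
[403 171   9   8  44] [  51.8 -155. ] -23.4
```

View pics/end.png

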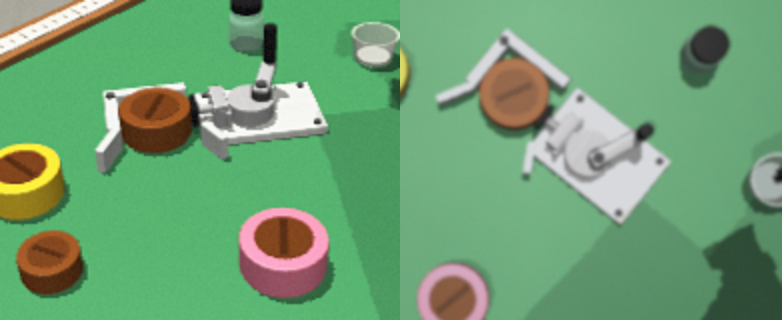

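```bash
python3 -c "
from workcell import robot
print(robot.finish_job())"
```

```text
the job is handed in; nothing more can be done
None
```

The large brown block is in the bay against the back stop, clamped by the cam, and the job was handed in at about 14.5 s of the 69 s. `finish_job()` reports no verdict.

**What I did**
- **Push:** I slid the block in with the part-open fingers behind it. It caught once on the fence side of the mouth at 13 N. I shifted the tool 6 mm sideways, and it then went home with 8 N straight against the stop.
- **Crank:** I gripped the handle and turned it about 180° clockwise, feeling for the top. The push force fell from about 11–13 N on the flank to 7.5, 4.4 and 2.4 N past it. I stopped near the middle of that fall, where the standing force was about 0.

**Last checks**
- **Crank:** after release the handle was at -23.4°, against -22.5° when let go, so it stayed.
- **Block:** it measures (1.8, 1.4) mm in the clamp frame, which is seated within my roughly 2 mm fit error. The pad had moved it 2.6 mm towards the fence.
- **Loose objects:** the jar and dish look untouched in the last picture, and the arm never went near the screwdriver. I did not measure any of the three again.

**What disagreed or was not measured**
- **Fingertip height:** the fingertips were about 36 mm higher than the reported TCP height implied. My first push passed over the block without touching it, so I set the height from the camera instead.
- **Grip radius:** I gripped the handle about 3–6 mm outside its centre, which gave up to about 10 N of sideways friction and up to 14 N vertically while turning.
- **Pad force:** it could not be measured directly. That it is near 19 N is inferred from the cam being at its high point.

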